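# Clear the instrument case and hold its lid open for checking

### The job

A vial has been left standing on the lid of the steel instrument case: first move it gently into the kidney dish and let go of it there, while the case is still shut. Then take the lid by its T-handle, raise it to 60 degrees from closed (within about 8 degrees) so that the nurse can check the contents, and finish still holding it steady there, because it falls shut if let go. Leave everything else on the worktop where it is.

Things in the scene. Friction and masses are not known exactly. Their poses are not given: they have to be found in the camera images.
- case: flat rectangular stainless instrument case, 107 x 203 x 39 mm shut, fixed to the worktop. Origin at the centre of its underside; local x points away from its front edge to the hinge edge, local y along the 203 mm length, z up. The shut lid's flat top is 39 mm above the origin. It may stand to the left or to the right, with the dish on the other side
- case_hinge (a point): middle of the lid's hinge axis, in the case frame at (52, 0, 36.5) mm; the axis runs along the case's y
- case_lid (a joint): angle of the case's lid in rad: 0 shut, grows as the front edge rises, 1.047 = 60 degrees; it moves freely and gravity shuts it anywhere below about 1.5. Stop at 1.92
- lid_handle (a point): centre of the steel T-handle's crossbar on the lid: a round bar of 16 mm diameter and 36 mm length along the case's y, on an 11 mm wide stalk in its middle; its centre is 24 mm above the lid's top face and, when the lid is shut, at (-33, 0, 63) mm in the case frame. It can be pinched from above by its two flat ends, 36 mm apart, and then pivots between the fingers as the lid turns. Its distance from the hinge axis is 89 mm. Its axes turn with the lid
- vial_mid (a point): centre (half-way up) of the glass vial that stands upright on the shut lid: 24 mm in diameter, 48 mm tall, 22 g, local z along its length. It stands between the handle and the hinge edge, with its axis 43 to 58 mm from the handle's across the lid
- dish: loose shallow stainless kidney dish, 93 x 210 x 36 mm, 0.3 kg, open at the top. Origin at the centre of its underside, local y along its 210 mm length, local x across; its inside is about 55 mm wide and 170 mm long at the floor
- dish_floor (a point): a flat spot on the dish's inner floor, 4 mm above its underside, with room for the vial to stand; local y along the dish's length
- spare_vial_a: bystander: vial like the one on the lid, 24 x 24 x 48 mm, standing on the worktop in front of the case and dish; origin at its underside
- spare_vial_b: bystander: another such vial, 24 x 24 x 48 mm, standing at the back; origin at its underside
- pill_bottle: bystander: round medicine bottle with a screw cap, 45 x 45 x 72 mm, at the back; origin at its underside
- big_syringe: bystander: large syringe, 25 x 167 x 23 mm, lying near the front edge of the worktop; origin at its underside
Mind the look-alikes: they are no part of the job. What is shaped like the part that bears vial_mid but red is not meant.

How it is judged:
On the way:
1. the vial rests in the kidney dish, let go, while the lid is still shut (x of vial_mid in the frame of dish between -0.042 and 0.042 m and y of vial_mid in the frame of dish between -0.1 and 0.1 m and z of vial_mid in the frame of dish between 0 and 0.04 m and contact force between vial and dish above 0.05 N and contact force between the fingers and vial below 0.05 N and linear speed of vial below 0.05 m/s and angle between dish's own z axis and vertical below 0.15 rad and value of joint case_lid below 0.1 rad), for 0.2 s.
At the end, for the whole second after the job is handed in: The vial rests in the upright kidney dish, let go and still; the robot's fingers hold the case's lid still at 60 degrees from closed, within 8 degrees, and nothing else props it (x of vial_mid in the frame of dish between -0.042 and 0.042 m and y of vial_mid in the frame of dish between -0.1 and 0.1 m and z of vial_mid in the frame of dish between 0 and 0.04 m and contact force between vial and dish above 0.05 N and contact force between each of the fingers, case_lid and vial below 0.05 N and linear speed of vial below 0.05 m/s and angle between dish's own z axis and vertical below 0.15 rad and value of joint case_lid between 0.9 and 1.19 rad and velocity of joint case_lid between -0.1 and 0.1 rad/s and contact force between the fingers and case_lid above 0.3 N and contact force between case_lid and spare_vial_a below 0.05 N and contact force between case_lid and spare_vial_b below 0.05 N and contact force between case_lid and pill_bottle below 0.05 N and contact force between case_lid and big_syringe below 0.05 N and contact force between case_lid and dish below 0.05 N); the arm keeps its last pose, push and grip.
It fails at once if the lid is raised while the vial is not in the dish (value of joint case_lid above 0.3 rad and horizontal distance between vial_mid and dish above 0.12 m).
It fails at once if the vial is dropped (falls freely by more than about 3 cm) (contact force between the fingers and vial below 0.05 N and linear speed of vial above 0.8 m/s).
It fails at once if a spare vial, the medicine bottle or the large syringe is moved more than 3 cm (distance of any of spare_vial_a, spare_vial_b, pill_bottle, big_syringe from where it was at the start of the episode above 0.03 m).
It fails at once if the kidney dish is pushed more than 5 cm away (distance of dish from where it was at the start of the episode above 0.05 m).
It also fails if it takes over 59 s, if anything falls off the work surface, if the arm or the gripper's body presses on something with over 40 N, if the wrist force passes 120 N, or if a joint passes its speed limit or range.

### The arm

A 6-joint arm with a two-finger parallel gripper is mounted at the origin on a cart in front of the work surface, level with it; the furniture and walls round the work are solid. World frame = base frame: x ahead of the robot, y to its left, z up, the work surface at z = 0. Lengths are in m, angles in rad, forces in N, time in s.
With the tool pointing down it reaches from about 0.25 to 0.775 m from the base axis. Payload 4 kg.
Tool frame: the origin (TCP) lies midway between the tips of the shut fingers; the grasp point (between the pads) lies 19 mm behind it; y points along the fingers, x is the direction in which the jaws open and shut, and the axes are right-handed (so a half turn about y gives the same grasp; the last joint's range is limited). The gripper opens to 94 mm and grips with 3 to 60 N. Pads are 16 mm wide; open, the fingers measure 119 mm over their backs; the gripper's body (75 mm by 177 mm) begins 78 mm behind the grasp point.
Start: joints at [1.046, 0.087, 1.371, -0, 1.684, -0.103], TCP at [0.225, 0.502, 0.206] pointing down, gripper open.
Joint ranges: [-3.1, 3.1], [-0.76, 2.03], [0.27, 2.55], [-1.08, 4.22], [0.17, 2.65], [-2.57, 2.57]. Speed limits (rad/s): [2.79, 2.79, 3.14, 3.14, 3.14, 3.14].

### API

Orientations are given as [roll, pitch, yaw] about the fixed x, y, z axes, in that order (R = Rz(yaw) Ry(pitch) Rx(roll)).
In Python, from bench import robot, snapshot, camera_info, ticket gives the robot as it stands.
- The arm moves only by the shell command python3 -m creep 'ROWS'. ROWS is JSON, a list of rows, each an object with "slide": the shift along the tool's x, y, z in mm, a list of three; "roll": the turn about the tool's y in degrees; "grip": the closure, from 0 (fully open) to 1 (shut). In form: [{"slide": [x, y, z], "roll": roll, "grip": grip}, ...]. A call has 1 to 20 rows; each row is the pose to reach, as a shift and turn from the pose commanded when the call began, along the tool's axes at that moment; what a row does not reach only later rows make up. A row lasts 1/12 s, in which the tool goes at most 41.7 mm and 7.16 degrees, less where a joint would pass 70% of its speed; a pose out of reach is approached as far as the arm can. A call with a gripper value outside its range is refused whole. The fingers move at their own pace and stop on an object; the grip force is fixed at half the most. Time passes only in rows, so rows that repeat a pose let the fingers close. It gives the time, the measured TCP pose, the force and the opening at its end, in the units of the state.
- robot.get_obs(): the state, without advancing time (a new reading comes with each control period).
- snapshot(name): name is "side" or "top" or "wrist"; returns the picture (400x640x3 uint8, red, green, blue); there is no depth.
- camera_info(name): a dict with "fx", "fy", "cx", "cy" (pixels), "cam_to_world" (4x4, takes a point from camera to world coordinates). Camera axes: x right, y down, z forward; pixel columns grow to the right and rows downward; lengths in m; the calibration is good to about 2 mm. A picture is of the moment at which its call begins: read the wrist's pose just before it. camera_info takes no time and is no camera call; for the wrist camera it gives the pose at the moment of the call.
- ticket.close_job(): hands the job in, once; it reports no verdict.
The state is a dict: "time": time; "joint_positions": joint angles; "qvel": joint speeds; "joint_torque": joint torques, N m; "tool_pos": TCP position; "ee_rot": TCP orientation; "wrist_force": force on the tool from outside, world axes, zero at the start; "wrist_torque": the same for the moment, N m; "width": finger opening in m.
Only numpy, scipy, OpenCV 4.12 (cv2) and the standard library are available. Lean on these libraries where they do the work, as an engineer would, in place of code of your own. Each camera call takes 0.05 s, during which the arm holds its last target.

## Working session

There is one attempt and no reset: what is moved stays moved. The work goes in short steps, Python scripts to look and compute and a shell command to move; the robot and the scene stay as the last step left them, time stands still between calls to the robot, and variables do not carry over. Pictures are saved under pics/ and viewed, and the job is handed in when it is done.

```bash
mkdir -p pics; ls
python3 - <<'E'
from bench import robot,snapshot,camera_info
import cv2,numpy as np
o=robot.get_obs()
for k in('time','tool_pos','ee_rot','width','wrist_force'):print(k,o[k])
for n in('side','top','wrist'):
    cv2.imwrite(f'pics/{n}0.png',snapshot(n)[:,:,::-1]); c=camera_info(n); print(n,c['fx'],c['cx'],c['cy'],np.round(c['cam_to_world'],3).tolist())
E
```

```text
pics
time 0.0
tool_pos [0.22490695 0.50132629 0.20433104]
ee_rot [-1.57058206  0.00215622  1.14900726]
width 0.09417585310603384
wrist_force [ 0.44303788  0.62871168 -0.34398929]
side 383.43282559491746 323.5044157204102 196.64132773936933 [[-0.973, -0.145, 0.181, 0.399], [-0.232, 0.569, -0.789, 0.674], [0.011, -0.81, -0.587, 0.554], [0.0, 0.0, 0.0, 1.0]]
top 506.97515215841935 323.8267498569989 197.47950217286726 [[0.015, -0.992, 0.127, 0.408], [-0.999, -0.019, -0.032, 0.009], [0.034, -0.126, -0.991, 1.15], [0.0, 0.0, 0.0, 1.0]]
wrist 323.8762672250936 316.9830493728554 202.4194606225452 [[0.409, 0.883, 0.232, 0.159], [0.912, -0.395, -0.107, 0.53], [-0.003, 0.255, -0.967, 0.384], [0.0, 0.0, 0.0, 1.0]]
```

View pics/top0.png

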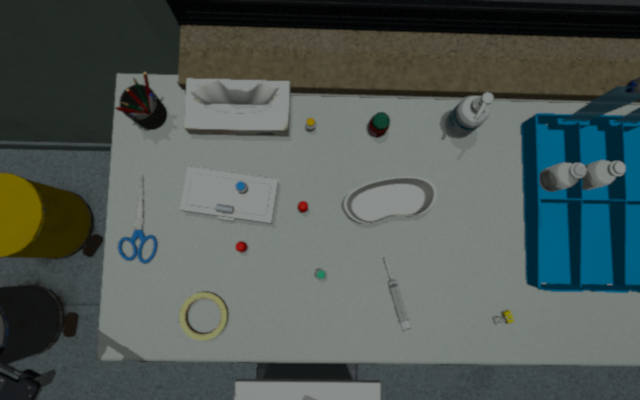

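View pics/side0.png

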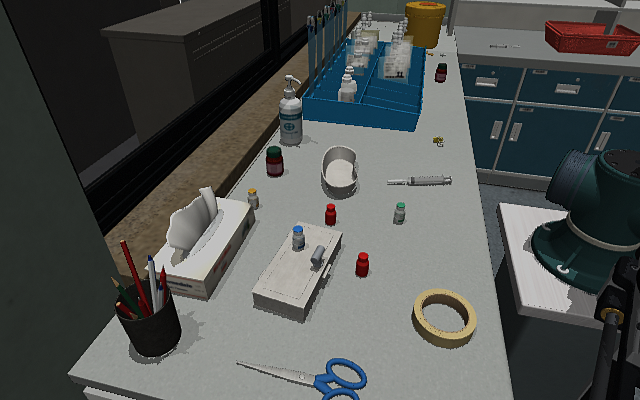

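View pics/wrist0.png

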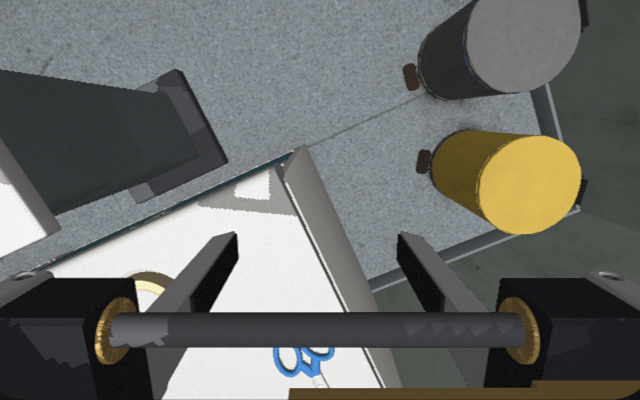

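The top view shows the case at about (228,195) with its handle at (225,208). The blue-capped vial is at (242,187), the dish at (390,200), and the red look-alikes at (303,206) and (241,246). Next I zoom in to get precise pixels.

Run:
```python
import cv2
a=cv2.imread('pics/top0.png'); 
cv2.imwrite('pics/topc.png',cv2.resize(a[155:265,170:280],None,fx=5,fy=5,interpolation=cv2.INTER_CUBIC))
cv2.imwrite('pics/topd.png',cv2.resize(a[165:235,330:450],None,fx=6,fy=6,interpolation=cv2.INTER_CUBIC))
a=cv2.imread('pics/side0.png'); 
cv2.imwrite('pics/sidec.png',cv2.resize(a[200:325,245:385],None,fx=5,fy=4.5,interpolation=cv2.INTER_CUBIC)) if 0 else cv2.imwrite('pics/sidec.png',cv2.resize(a[210:325,245:385],None,fx=5,fy=5,interpolation=cv2.INTER_CUBIC))
```

```text
(no output)
```

View pics/topc.png

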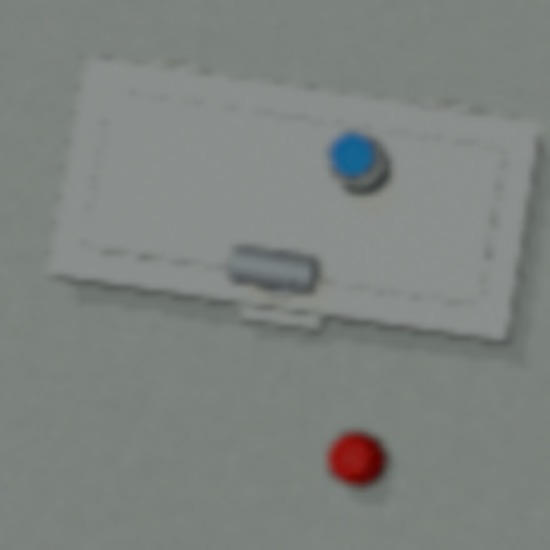

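View pics/topd.png

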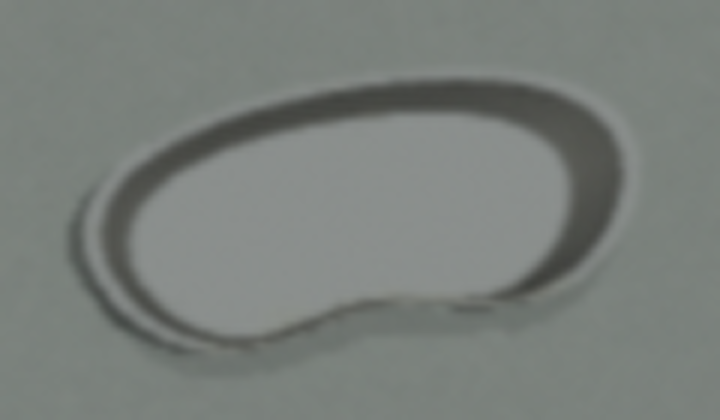

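View pics/sidec.png

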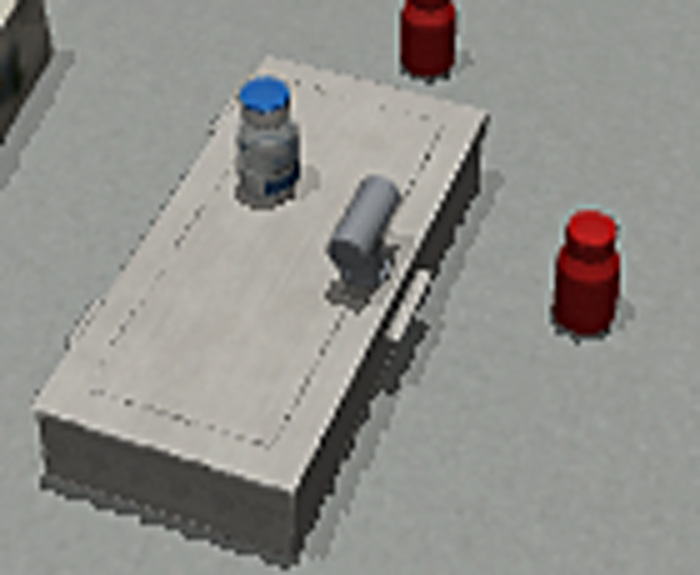

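```bash
cat > h.py <<'E'
import numpy as np
from bench import camera_info
def ray(n,p):
    c=camera_info(n);T=np.array(c['cam_to_world']);d=T[:3,:3]@np.array([(p[0]-c['cx'])/c['fx'],(p[1]-c['cy'])/c['fy'],1]);return T[:3,3],d/np.linalg.norm(d)
def plane(n,p,z):
    o,d=ray(n,p);return o+d*(z-o[2])/d[2]
def tri(p,q,a='top',b='side'):
    o1,d1=ray(a,p);o2,d2=ray(b,q);A=np.stack([d1,-d2],1);s=np.linalg.lstsq(A,o2-o1,rcond=None)[0]
    x,y=o1+s[0]*d1,o2+s[1]*d2;return (x+y)/2,np.linalg.norm(x-y)
E
python3 - <<'E'
from h import *
np.set_printoptions(precision=4,suppress=True)
C=lambda x,y:(170+(x+.5)/5-.5,155+(y+.5)/5-.5)
S=lambda x,y:(245+(x+.5)/5-.5,210+(y+.5)/5-.5)
D=lambda x,y:(330+(x+.5)/6-.5,165+(y+.5)/6-.5)
c=[plane('top',C(*p),.039) for p in[(90,60),(540,127),(507,340),(50,272)]]
for p in c:print('lid',p)
print('edges',[np.linalg.norm(c[i]-c[(i+1)%4]) for i in range(4)])
s=[plane('side',S(*p),.039) for p in[(267,57),(490,117),(297,490),(38,410)]]
for p in s:print('side lid',p)
y=(c[0]+c[3]-c[1]-c[2])/2;print('yaw top',np.arctan2(y[1],y[0])-np.pi/2)
y=(s[3]+s[2]-s[0]-s[1])/2;print('yaw side',np.arctan2(y[1],y[0])-np.pi/2)
print('ctr',sum(c)/4,sum(s)/4)
print('vial top',plane('top',C(354,155),.087),plane('side',S(266,94),.087),tri(C(354,155),S(266,94)))
print('handle',plane('top',C(274,268),.068),plane('side',S(366,218),.065),tri(C(274,268),S(366,218)))
for p in[(230,266),(318,272)]:print('h end',plane('top',C(*p),.065))
for n,p in dict(L=(88,235),R=(638,170),T=(450,72),ctr=(355,215)).items():print('dish',n,plane('top',D(*p),.036),plane('top',D(*p),.004))
for p in[(130,245),(572,195),(420,112),(380,300),(250,338),(250,140)]:print('floor',p,plane('top',D(*p),.004))
E
```

```text
lid [0.6137 0.2758 0.039 ]
lid [0.5877 0.0768 0.039 ]
lid [0.493  0.0888 0.039 ]
lid [0.5193 0.2886 0.039 ]
edges [np.float64(0.200654451894224), np.float64(0.09545005372882681), np.float64(0.20152264090130162), np.float64(0.09521355487107931)]
side lid [0.5897 0.0797 0.039 ]
side lid [0.4913 0.0941 0.039 ]
side lid [0.5171 0.2902 0.039 ]
side lid [0.6117 0.2795 0.039 ]
yaw top -0.1303966497286433
yaw side -0.12020461965266471
ctr [0.5534 0.1825 0.039 ] [0.5524 0.1859 0.039 ]
vial top [0.5664 0.1519 0.087 ] [0.5661 0.1559 0.087 ] (array([0.5671, 0.1523, 0.0838]), np.float64(0.0003404167381293943))
handle [0.5199 0.1867 0.068 ] [0.5195 0.1884 0.065 ] (array([0.52  , 0.1873, 0.0639]), np.float64(0.0005165499313686836))
h end [0.5207 0.2059 0.065 ]
h end [0.5188 0.1684 0.065 ]
dish L [ 0.5379 -0.0717  0.036 ] [ 0.5416 -0.074   0.004 ]
dish R [ 0.566  -0.2769  0.036 ] [ 0.5706 -0.2851  0.004 ]
dish T [ 0.6016 -0.2066  0.036 ] [ 0.6072 -0.2128  0.004 ]
dish ctr [ 0.5472 -0.1708  0.036 ] [ 0.5511 -0.176   0.004 ]
floor (130, 245) [ 0.5381 -0.0901  0.004 ]
floor (572, 195) [ 0.5604 -0.2595  0.004 ]
floor (420, 112) [ 0.5914 -0.2011  0.004 ]
floor (380, 300) [ 0.5188 -0.1855  0.004 ]
floor (250, 338) [ 0.5034 -0.1359  0.004 ]
floor (250, 140) [ 0.5793 -0.1357  0.004 ]
```

```bash
cat >> h.py <<'E'
from scipy.spatial.transform import Rotation as Ro
from bench import robot
def go(t,yaw):
    o=robot.get_obs();R=Ro.from_euler('xyz',o['ee_rot']).as_matrix();p=np.array(o['tool_pos'])
    s=R.T@(np.array(t)-p)*1000
    dy=(yaw-o['ee_rot'][2]+np.pi)%(2*np.pi)-np.pi
    print('t',round(o['time'],2),'slide',s.round(1),'roll',round(-np.degrees(dy),2),'pos',p.round(4),'rpy',np.round(o['ee_rot'],4),'w',round(o['width'],4),'F',np.round(o['wrist_force'],2),'ydir',R[:,1].round(3))
E
python3 -c "
from h import *
go([.5665,.153,.204],1.446)"
```

```text
t 0.15 slide [-178.1    0.8 -454.3] roll -17.02 pos [0.225  0.5014 0.2046] rpy [-1.5706  0.0017  1.149 ] w 0.0942 F [ 0.49 -0.23 -0.01] ydir [-0.001 -0.001 -1.   ]
```

```bash
python3 -m creep '[{"slide":[-15,0,-38],"roll":-5,"grip":0},{"slide":[-30,0,-76],"roll":-10,"grip":0},{"slide":[-45,0,-114],"roll":-15,"grip":0},{"slide":[-60,0,-152],"roll":-17,"grip":0},{"slide":[-75,0,-190],"roll":-17,"grip":0},{"slide":[-90,0,-228],"roll":-17,"grip":0},{"slide":[-105,0,-266],"roll":-17,"grip":0},{"slide":[-120,0,-304],"roll":-17,"grip":0},{"slide":[-135,0,-342],"roll":-17,"grip":0},{"slide":[-150,0,-380],"roll":-17,"grip":0},{"slide":[-165,0,-418],"roll":-17,"grip":0},{"slide":[-178,0,-454],"roll":-17,"grip":0},{"slide":[-178,0,-454],"roll":-17,"grip":0},{"slide":[-178,0,-454],"roll":-17,"grip":0}]'
python3 - <<'E'
from h import *
from bench import snapshot
import cv2
go([.5665,.153,.045],1.446)
cv2.imwrite('pics/w1.png',snapshot('wrist')[:,:,::-1])
cv2.imwrite('pics/t1.png',snapshot('top')[:,:,::-1])
c=camera_info('wrist');T=np.array(c['cam_to_world'])
for n,P in dict(vt=(.5665,.153,.087),h=(.5195,.1875,.063),hl=(.5195+.125*.018,.1875+.018,.063),hr=(.5195-.125*.018,.1875-.018,.063)).items():
    q=T[:3,:3].T@(np.array(P)-T[:3,3]);print(n,c['fx']*q[0]/q[2]+c['cx'],c['fy']*q[1]/q[2]+c['cy'])
E
```

```text
time: 1.32
tool_pos: [0.5671, 0.1519, 0.2042]
ee_rot: [-1.568, 0.0, 1.442]
wrist_force: [-0.5, 0.6, 0.2]
width: 0.0942
t 1.32 slide [  1.  159.2   0.4] roll -0.22 pos [0.5671 0.1519 0.2042] rpy [-1.5684e+00  2.0000e-04  1.4422e+00] w 0.0942 F [-0.55  0.59  0.25] ydir [-0.002  0.    -1.   ]
vt 318.35976301083616 197.55128072008932
h 347.34233285363996 141.18181274277975
hl 365.8758171063786 141.17676056342196
hr 328.81169638287827 141.18686414583962
```

View pics/w1.png

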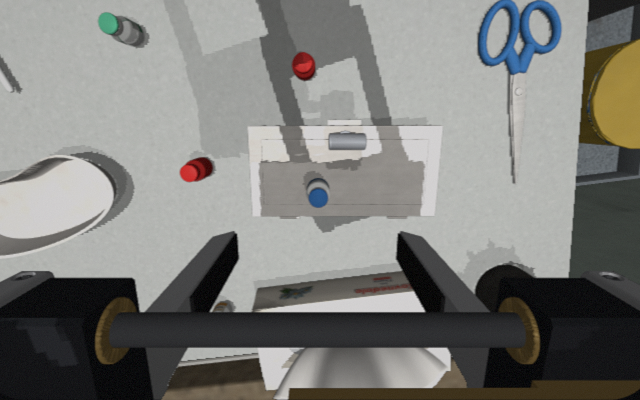

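The predicted pixels land on what the wrist picture shows: cap at (318,197) and handle bar at (347,141). I descend on the vial.

```bash
python3 -m creep '[{"slide":[1,35,0],"roll":0,"grip":0},{"slide":[1,70,0],"roll":0,"grip":0},{"slide":[1,100,0],"roll":0,"grip":0},{"slide":[1,125,0],"roll":0,"grip":0},{"slide":[1,145,0],"roll":0,"grip":0},{"slide":[1,158,0],"roll":0,"grip":0},{"slide":[1,158,0],"roll":0,"grip":0},{"slide":[1,158,0],"roll":0,"grip":0.3},{"slide":[1,158,0],"roll":0,"grip":0.5}]'
python3 - <<'E'
from h import *
from bench import snapshot
import cv2
go([.5665,.153,.045],1.446)
cv2.imwrite('pics/w2.png',snapshot('wrist')[:,:,::-1])
cv2.imwrite('pics/s2.png',snapshot('side')[150:350,200:450,::-1])
E
```

```text
time: 2.17
tool_pos: [0.5676, 0.1554, 0.0495]
ee_rot: [-1.574, -0.001, 1.447]
wrist_force: [1.1, -0.1, 0.6]
width: 0.084
t 2.17 slide [-2.5  4.5  0.8] roll 0.04 pos [0.5676 0.1554 0.0495] rpy [-1.5739e+00 -1.1000e-03  1.4467e+00] w 0.084 F [ 1.08 -0.12  0.61] ydir [ 0.003  0.001 -1.   ]
```

View pics/w2.png

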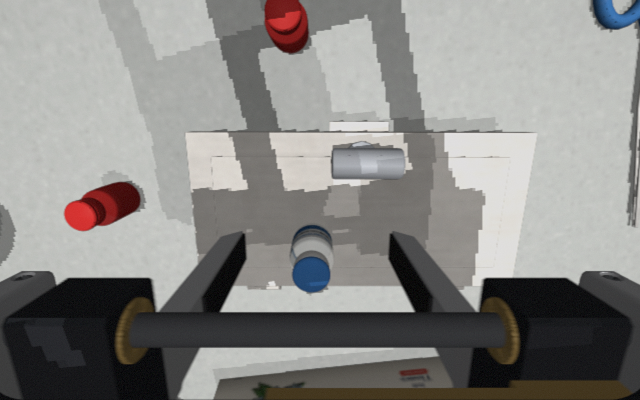

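View pics/s2.png

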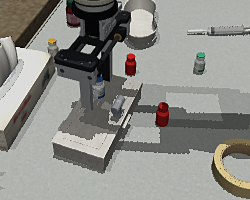

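```bash
python3 -m creep '[{"slide":[-2,3,0],"roll":0,"grip":0.5},{"slide":[-2,3,0],"roll":0,"grip":0.55},{"slide":[-2,3,0],"roll":0,"grip":0.6},{"slide":[-2,3,0],"roll":0,"grip":0.65},{"slide":[-2,3,0],"roll":0,"grip":0.7},{"slide":[-2,3,0],"roll":0,"grip":0.75},{"slide":[-2,3,0],"roll":0,"grip":0.8},{"slide":[-2,3,0],"roll":0,"grip":0.85},{"slide":[-2,3,0],"roll":0,"grip":0.9},{"slide":[-2,3,0],"roll":0,"grip":1},{"slide":[-2,3,0],"roll":0,"grip":1},{"slide":[-2,3,0],"roll":0,"grip":1}]'
python3 - <<'E'
from h import *
from bench import snapshot
import cv2
go([.5665,.153,.045],1.446)
cv2.imwrite('pics/w3.png',snapshot('wrist')[:,:,::-1])
E
```

```text
time: 3.27
tool_pos: [0.5664, 0.1526, 0.0445]
ee_rot: [-1.571, -0.0, 1.446]
wrist_force: [0.8, 0.5, -0.2]
width: 0.0239
t 3.27 slide [ 0.5 -0.5 -0. ] roll -0.02 pos [0.5664 0.1526 0.0445] rpy [-1.5708e+00 -1.0000e-04  1.4457e+00] w 0.0239 F [ 0.76  0.52 -0.18] ydir [ 0.  0. -1.]
```

View pics/w3.png

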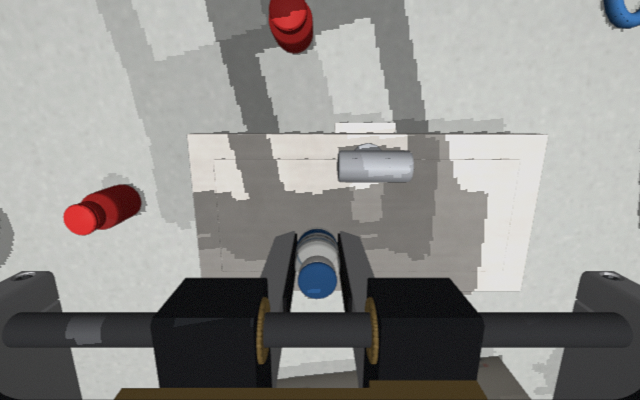

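Vial gripped, width 23.9 mm. I lift it straight up first.

```bash
python3 -m creep '[{"slide":[0,-10,0],"roll":0,"grip":1},{"slide":[0,-30,0],"roll":0,"grip":1},{"slide":[0,-60,0],"roll":0,"grip":1},{"slide":[0,-90,0],"roll":0,"grip":1},{"slide":[0,-110,0],"roll":0,"grip":1},{"slide":[0,-110,0],"roll":0,"grip":1},{"slide":[0,-110,0],"roll":0,"grip":1}]'
python3 -c "
from h import *
go([.549,-.16,.154],1.707)"
```

```text
time: 3.9
tool_pos: [0.5674, 0.1528, 0.1567]
ee_rot: [-1.575, -0.001, 1.446]
wrist_force: [-0.1, -0.9, -1.1]
width: 0.0233
t 3.9 slide [-312.6    2.3  -20.8] roll -14.97 pos [0.5674 0.1528 0.1567] rpy [-1.5748e+00 -1.3000e-03  1.4458e+00] w 0.0233 F [-0.08 -0.91 -1.05] ydir [ 0.004  0.001 -1.   ]
```

```bash
python3 -m creep '[{"slide":[-12,0,-1],"roll":-1,"grip":1},{"slide":[-36,0,-3],"roll":-2,"grip":1},{"slide":[-66,0,-5],"roll":-4,"grip":1},{"slide":[-96,0,-7],"roll":-6,"grip":1},{"slide":[-126,0,-9],"roll":-8,"grip":1},{"slide":[-156,0,-11],"roll":-10,"grip":1},{"slide":[-186,0,-13],"roll":-12,"grip":1},{"slide":[-216,0,-15],"roll":-13,"grip":1},{"slide":[-246,0,-17],"roll":-15,"grip":1},{"slide":[-276,0,-19],"roll":-15,"grip":1},{"slide":[-300,0,-20],"roll":-15,"grip":1},{"slide":[-312,0,-20],"roll":-15,"grip":1},{"slide":[-312,0,-20],"roll":-15,"grip":1},{"slide":[-312,0,-20],"roll":-15,"grip":1},{"slide":[-312,0,-20],"roll":-15,"grip":1}]'
python3 - <<'E'
from h import *
from bench import snapshot
import cv2
go([.549,-.16,.01],1.707)
cv2.imwrite('pics/w4.png',snapshot('wrist')[:,:,::-1])
c=camera_info('wrist');T=np.array(c['cam_to_world'])
for n,P in dict(spot=(.549,-.16,.004),ctr=(.552,-.174,.004)).items():
    q=T[:3,:3].T@(np.array(P)-T[:3,3]);print(n,c['fx']*q[0]/q[2]+c['cx'],c['fy']*q[1]/q[2]+c['cy'])
E
```

```text
time: 5.15
tool_pos: [0.5471, -0.158, 0.1538]
ee_rot: [-1.57, -0.002, 1.709]
wrist_force: [0.3, 0.8, -0.4]
width: 0.0236
t 5.15 slide [ -2.5 143.7  -1.7] roll 0.1 pos [ 0.5471 -0.158   0.1538] rpy [-1.5700e+00 -1.6000e-03  1.7087e+00] w 0.0236 F [ 0.34  0.8  -0.36] ydir [-0.001  0.002 -1.   ]
spot 317.07431768448606 191.30322694900602
ctr 303.4009003396791 192.2714096853414
```

View pics/w4.png

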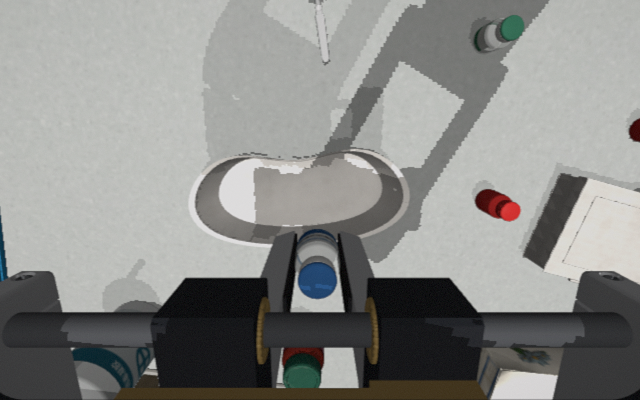

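The spot (317,191) lies in the middle of the dish floor, which spans rows 160–225 there. I lower the vial.

```bash
python3 -m creep '[{"slide":[-1,15,-1],"roll":0,"grip":1},{"slide":[-1,40,-1],"roll":0,"grip":1},{"slide":[-1,70,-1],"roll":0,"grip":1},{"slide":[-1,98,-1],"roll":0,"grip":1},{"slide":[-1,118,-1],"roll":0,"grip":1},{"slide":[-1,128,-1],"roll":0,"grip":1},{"slide":[-1,134,-1],"roll":0,"grip":1},{"slide":[-1,137,-1],"roll":0,"grip":1},{"slide":[-1,139,-1],"roll":0,"grip":1},{"slide":[-1,139,-1],"roll":0,"grip":1},{"slide":[-1,139,-1],"roll":0,"grip":1}]'
python3 -c "
from h import *
go([.549,-.16,.01],1.707)"
```

```text
time: 6.12
tool_pos: [0.5495, -0.1607, 0.0169]
ee_rot: [-1.573, 0.001, 1.708]
wrist_force: [-0.6, -1.3, -0.1]
width: 0.0235
t 6.12 slide [0.7 6.9 0.4] roll 0.03 pos [ 0.5495 -0.1607  0.0169] rpy [-1.5732e+00  1.2000e-03  1.7076e+00] w 0.0235 F [-0.61 -1.28 -0.14] ydir [ 0.003 -0.001 -1.   ]
```

```bash
python3 -m creep '[{"slide":[0,2,0],"roll":0,"grip":1},{"slide":[0,4,0],"roll":0,"grip":1},{"slide":[0,5,0],"roll":0,"grip":1},{"slide":[0,5,0],"roll":0,"grip":1},{"slide":[0,5,0],"roll":0,"grip":1}]'
python3 -c "
from h import *
go([.549,-.16,.01],1.707)"
```

```text
time: 6.53
tool_pos: [0.5483, -0.1604, 0.0104]
ee_rot: [-1.571, -0.0, 1.707]
wrist_force: [-0.3, 0.2, -1.3]
width: 0.0234
t 6.53 slide [ 0.3  0.4 -0.7] roll 0.02 pos [ 0.5483 -0.1604  0.0104] rpy [-1.5706e+00 -2.0000e-04  1.7074e+00] w 0.0234 F [-0.29  0.21 -1.31] ydir [-0.  0. -1.]
```

```bash
python3 -m creep '[{"slide":[0,1,0],"roll":0,"grip":1},{"slide":[0,1,0],"roll":0,"grip":1}]'
python3 -m creep '[{"slide":[0,0,0],"roll":0,"grip":0.7},{"slide":[0,0,0],"roll":0,"grip":0.65},{"slide":[0,0,0],"roll":0,"grip":0.6},{"slide":[0,0,0],"roll":0,"grip":0.55},{"slide":[0,0,0],"roll":0,"grip":0.5},{"slide":[0,0,0],"roll":0,"grip":0.5},{"slide":[0,0,0],"roll":0,"grip":0.5},{"slide":[0,0,0],"roll":0,"grip":0.5}]'
python3 - <<'E'
from h import *
from bench import snapshot
import cv2
go([.549,-.16,.01],1.707)
cv2.imwrite('pics/w5.png',snapshot('wrist')[:,:,::-1])
E
```

```text
time: 6.7
tool_pos: [0.5484, -0.1603, 0.0093]
ee_rot: [-1.571, -0.0, 1.707]
wrist_force: [-0.7, 0.6, 0.4]
width: 0.0233
time: 7.37
tool_pos: [0.5485, -0.1604, 0.0095]
ee_rot: [-1.571, -0.0, 1.707]
wrist_force: [-0.3, 0.1, -0.4]
width: 0.0469
t 7.37 slide [ 0.3 -0.5 -0.6] roll 0.02 pos [ 0.5485 -0.1604  0.0095] rpy [-1.5709e+00 -1.0000e-04  1.7074e+00] w 0.0469 F [-0.31  0.09 -0.35] ydir [ 0.  0. -1.]
```

View pics/w5.png

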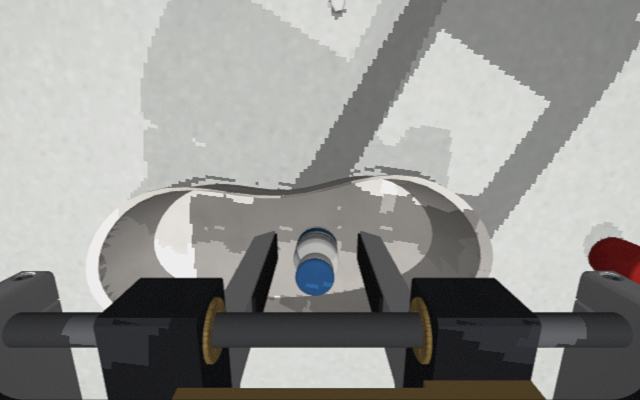

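The vial stands clear between the open fingers. I rise straight up and check.

```bash
python3 -m creep '[{"slide":[0,-8,0],"roll":0,"grip":0.5},{"slide":[0,-30,0],"roll":0,"grip":0.5},{"slide":[0,-60,0],"roll":0,"grip":0.5},{"slide":[0,-95,0],"roll":0,"grip":0.5},{"slide":[0,-130,0],"roll":0,"grip":0.5},{"slide":[0,-150,0],"roll":0,"grip":0.5},{"slide":[0,-150,0],"roll":0,"grip":0.3},{"slide":[0,-150,0],"roll":0,"grip":0.3}]'
python3 - <<'E'
from h import *
from bench import snapshot
import cv2
go([.5195,.1875,.16],1.446)
cv2.imwrite('pics/w6.png',snapshot('wrist')[:,:,::-1])
E
```

```text
time: 8.08
tool_pos: [0.5493, -0.1607, 0.1615]
ee_rot: [-1.574, 0.002, 1.708]
wrist_force: [0.2, -0.6, 0.2]
width: 0.057
t 8.08 slide [349.    0.9 -18. ] roll 14.98 pos [ 0.5493 -0.1607  0.1615] rpy [-1.5743  0.0019  1.7075] w 0.057 F [ 0.21 -0.57  0.19] ydir [ 0.004 -0.001 -1.   ]
```

View pics/w6.png

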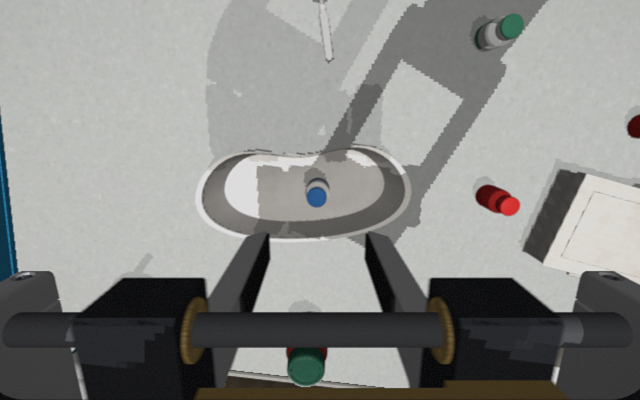

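The vial stands upright in the dish at (317,192). Next, over to the handle.

```bash
python3 -m creep '[{"slide":[20,0,-1],"roll":2,"grip":0.3},{"slide":[55,0,-3],"roll":5,"grip":0.3},{"slide":[95,0,-5],"roll":8,"grip":0.3},{"slide":[135,0,-7],"roll":11,"grip":0.3},{"slide":[175,0,-9],"roll":15,"grip":0.3},{"slide":[215,0,-11],"roll":15,"grip":0.3},{"slide":[255,0,-13],"roll":15,"grip":0.3},{"slide":[295,0,-15],"roll":15,"grip":0.3},{"slide":[330,0,-17],"roll":15,"grip":0.3},{"slide":[349,0,-18],"roll":15,"grip":0.3},{"slide":[349,0,-18],"roll":15,"grip":0.3},{"slide":[349,0,-18],"roll":15,"grip":0.3},{"slide":[349,0,-18],"roll":15,"grip":0.3}]'
python3 - <<'E'
from h import *
from bench import snapshot
import cv2
go([.5195,.1875,.045],1.446)
cv2.imwrite('pics/w7.png',snapshot('wrist')[:,:,::-1])
c=camera_info('wrist');T=np.array(c['cam_to_world'])
for n,P in dict(h=(.5195,.1875,.063),hl=(.5195+.125*.018,.1875+.018,.063),hr=(.5195-.125*.018,.1875-.018,.063)).items():
    q=T[:3,:3].T@(np.array(P)-T[:3,3]);print(n,c['fx']*q[0]/q[2]+c['cx'],c['fy']*q[1]/q[2]+c['cy'])
E
```

```text
time: 9.22
tool_pos: [0.5179, 0.1869, 0.1576]
ee_rot: [-1.568, 0.002, 1.445]
wrist_force: [-0.9, 0.2, 0.0]
width: 0.0657
t 9.22 slide [  1.  112.6  -1.8] roll -0.04 pos [0.5179 0.1869 0.1576] rpy [-1.5678  0.0019  1.4454] w 0.0657 F [-0.95  0.17  0.01] ydir [-0.003 -0.002 -1.   ]
h 320.9835261927593 204.27873984639777
hl 341.6276043454842 204.2575134363543
hr 300.3486581508627 204.29995678652998
```

View pics/w7.png

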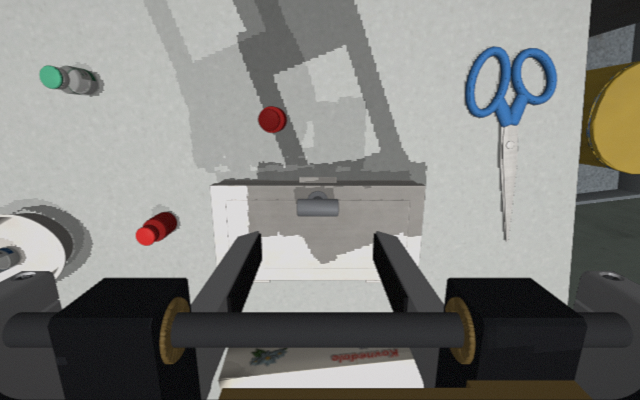

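```bash
python3 -m creep '[{"slide":[0,25,-2],"roll":0,"grip":0.3},{"slide":[0,50,-2],"roll":0,"grip":0.3},{"slide":[0,75,-3],"roll":0,"grip":0.3},{"slide":[0,95,-3],"roll":0,"grip":0.3},{"slide":[0,108,-3],"roll":0,"grip":0.3},{"slide":[0,110,-3],"roll":0,"grip":0.3},{"slide":[0,110,-3],"roll":0,"grip":0.4},{"slide":[0,110,-3],"roll":0,"grip":0.45},{"slide":[0,110,-3],"roll":0,"grip":0.45},{"slide":[0,110,-3],"roll":0,"grip":0.45}]'
python3 - <<'E'
from h import *
from bench import snapshot
import cv2
go([.5205,.1865,.045],1.446)
cv2.imwrite('pics/w8.png',snapshot('wrist')[:,:,::-1])
cv2.imwrite('pics/s8.png',cv2.resize(snapshot('side')[180:330,230:400,::-1],None,fx=4,fy=4))
c=camera_info('wrist');T=np.array(c['cam_to_world'])
for n,P in dict(h=(.5195,.1875,.063),hl=(.5195+.125*.018,.1875+.018,.063),hr=(.5195-.125*.018,.1875-.018,.063)).items():
    q=T[:3,:3].T@(np.array(P)-T[:3,3]);print(n,c['fx']*q[0]/q[2]+c['cx'],c['fy']*q[1]/q[2]+c['cy'])
E
```

```text
time: 10.1
tool_pos: [0.5228, 0.1875, 0.0511]
ee_rot: [-1.574, -0.001, 1.445]
wrist_force: [-0.2, 0.2, -0.9]
width: 0.0518
t 10.1 slide [-1.3  6.1  2.2] roll -0.04 pos [0.5228 0.1875 0.0511] rpy [-1.5736e+00 -1.1000e-03  1.4453e+00] w 0.0518 F [-0.23  0.25 -0.89] ydir [ 0.003  0.001 -1.   ]
h 319.9695157986396 247.42696969905955
hl 352.65976096337914 247.4173116654727
hr 287.28588166212296 247.43662577947867
```

View pics/w8.png

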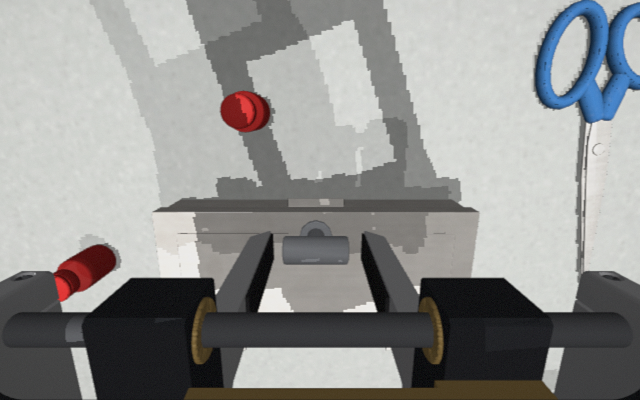

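View pics/s8.png

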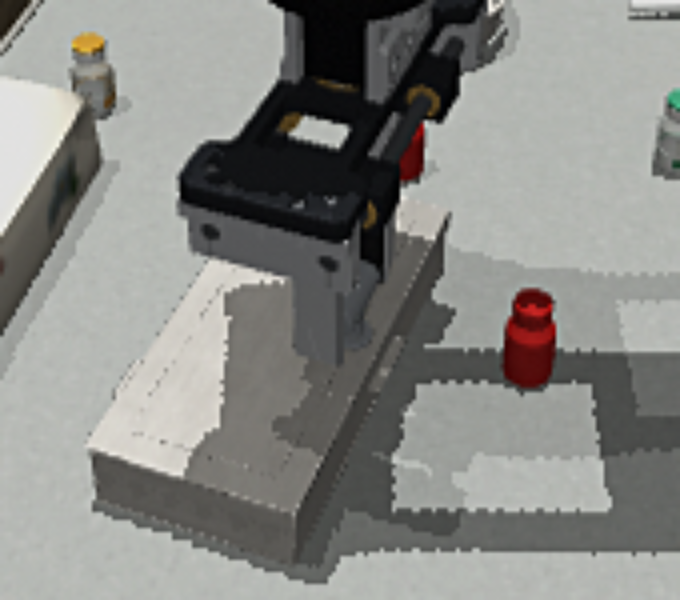

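```bash
python3 -m creep '[{"slide":[0,2,0],"roll":0,"grip":0.45},{"slide":[0,4,0],"roll":0,"grip":0.45},{"slide":[0,4,0],"roll":0,"grip":0.5},{"slide":[0,4,0],"roll":0,"grip":0.55},{"slide":[0,4,0],"roll":0,"grip":0.6},{"slide":[0,4,0],"roll":0,"grip":0.65},{"slide":[0,4,0],"roll":0,"grip":0.8},{"slide":[0,4,0],"roll":0,"grip":1},{"slide":[0,4,0],"roll":0,"grip":1},{"slide":[0,4,0],"roll":0,"grip":1},{"slide":[0,4,0],"roll":0,"grip":1}]'
python3 - <<'E'
from h import *
from bench import snapshot
import cv2
go([.5205,.1865,.045],1.446)
cv2.imwrite('pics/w9.png',snapshot('wrist')[:,:,::-1])
np.set_printoptions(suppress=True)
c0=np.array([-85,26.5]);a0=np.arctan2(26.5,85);r=np.hypot(85,26.5)
for k in range(0,61,3):
    a=a0+np.radians(k);p=np.array([-np.cos(a),np.sin(a)])*r-c0;print(k,'y',round(-p[1],1),'z',round(-p[0],1))
E
```

```text
time: 11.12
tool_pos: [0.5215, 0.1867, 0.0454]
ee_rot: [-1.57, 0.001, 1.446]
wrist_force: [-1.1, -4.4, 0.0]
width: 0.0357
t 11.12 slide [-0.4  0.4  1. ] roll -0.03 pos [0.5215 0.1867 0.0454] rpy [-1.5704e+00  1.4000e-03  1.4456e+00] w 0.0357 F [-1.15 -4.45  0.03] ydir [-0.001 -0.001 -1.   ]
0 y -0.0 z -0.0
3 y -4.4 z -1.5
6 y -8.7 z -3.2
9 y -13.0 z -5.2
12 y -17.1 z -7.4
15 y -21.1 z -9.8
18 y -25.0 z -12.3
21 y -28.7 z -15.1
24 y -32.3 z -18.1
27 y -35.7 z -21.3
30 y -38.9 z -24.6
33 y -42.0 z -28.1
36 y -44.9 z -31.8
39 y -47.6 z -35.6
42 y -50.1 z -39.6
45 y -52.3 z -43.6
48 y -54.4 z -47.8
51 y -56.2 z -52.1
54 y -57.8 z -56.5
57 y -59.2 z -60.9
60 y -60.4 z -65.4
```

View pics/w9.png

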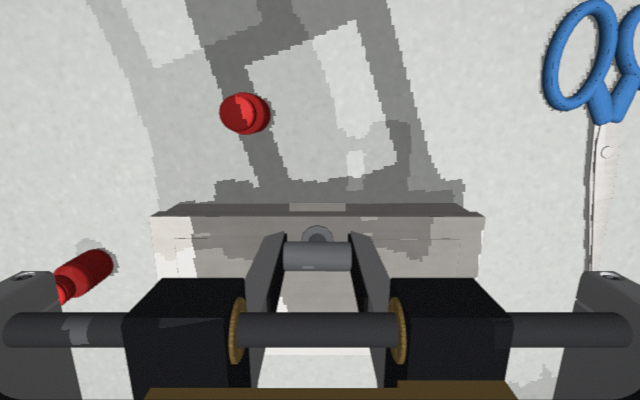

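Handle gripped by its ends, width 35.7 mm. I raise the first half along the arc.

```bash
python3 -m creep '[{"slide":[0,-2.2,-0.7],"roll":0,"grip":1},{"slide":[0,-4.4,-1.5],"roll":0,"grip":1},{"slide":[0,-6.6,-2.3],"roll":0,"grip":1},{"slide":[0,-8.7,-3.2],"roll":0,"grip":1},{"slide":[0,-10.9,-4.2],"roll":0,"grip":1},{"slide":[0,-13,-5.2],"roll":0,"grip":1},{"slide":[0,-15.1,-6.3],"roll":0,"grip":1},{"slide":[0,-17.1,-7.4],"roll":0,"grip":1},{"slide":[0,-19.1,-8.6],"roll":0,"grip":1},{"slide":[0,-21.1,-9.8],"roll":0,"grip":1},{"slide":[0,-23.1,-11],"roll":0,"grip":1},{"slide":[0,-25,-12.3],"roll":0,"grip":1},{"slide":[0,-26.9,-13.7],"roll":0,"grip":1},{"slide":[0,-28.7,-15.1],"roll":0,"grip":1},{"slide":[0,-30.5,-16.6],"roll":0,"grip":1},{"slide":[0,-32.3,-18.1],"roll":0,"grip":1},{"slide":[0,-34,-19.7],"roll":0,"grip":1},{"slide":[0,-35.7,-21.3],"roll":0,"grip":1},{"slide":[0,-37.3,-22.9],"roll":0,"grip":1},{"slide":[0,-38.9,-24.6],"roll":0,"grip":1}]'
python3 - <<'E'
from h import *
from bench import snapshot
import cv2
go([.5205,.1865,.045],1.446)
cv2.imwrite('pics/w10.png',snapshot('wrist')[:,:,::-1])
cv2.imwrite('pics/s10.png',cv2.resize(snapshot('side')[180:330,230:400,::-1],None,fx=4,fy=4))
E
```

```text
time: 12.83
tool_pos: [0.5444, 0.1838, 0.0827]
ee_rot: [-1.566, 0.002, 1.446]
wrist_force: [-1.6, -4.7, -4.9]
width: 0.0358
t 12.83 slide [-0.3 37.8 23.9] roll -0.03 pos [0.5444 0.1838 0.0827] rpy [-1.5659  0.0018  1.4455] w 0.0358 F [-1.55 -4.73 -4.94] ydir [-0.005 -0.001 -1.   ]
```

View pics/w10.png

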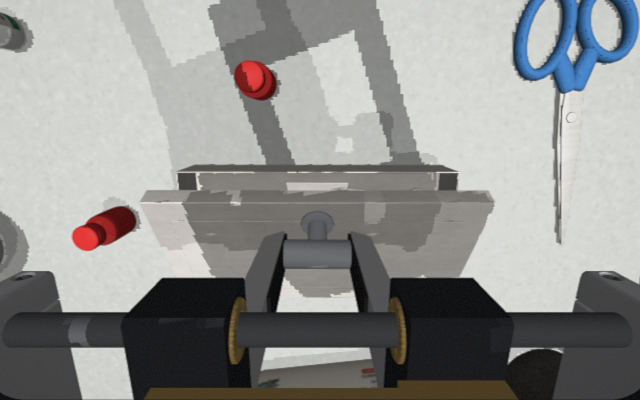

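View pics/s10.png

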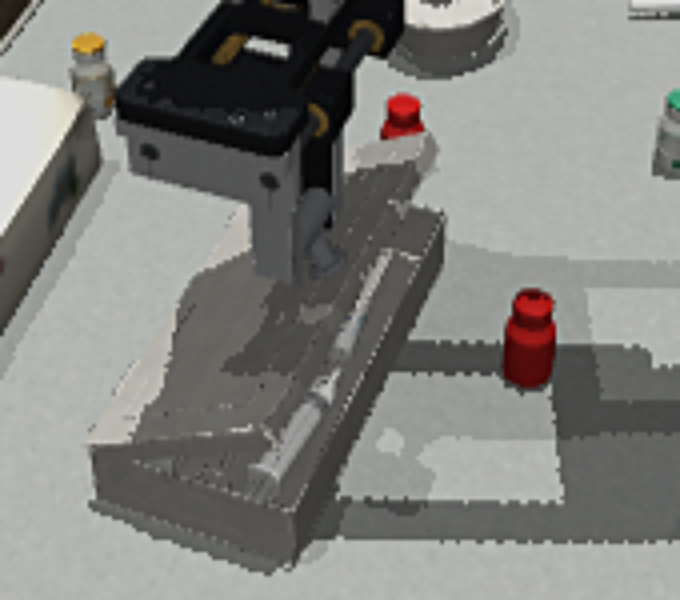

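The lid is about half up and pivoting between the pads. Second half of the arc:

```bash
python3 -m creep '[{"slide":[0,-1.6,-1.7],"roll":0,"grip":1},{"slide":[0,-3.1,-3.5],"roll":0,"grip":1},{"slide":[0,-4.6,-5.3],"roll":0,"grip":1},{"slide":[0,-6,-7.2],"roll":0,"grip":1},{"slide":[0,-7.4,-9.1],"roll":0,"grip":1},{"slide":[0,-8.7,-11],"roll":0,"grip":1},{"slide":[0,-10,-13],"roll":0,"grip":1},{"slide":[0,-11.2,-15],"roll":0,"grip":1},{"slide":[0,-12.3,-17],"roll":0,"grip":1},{"slide":[0,-13.4,-19],"roll":0,"grip":1},{"slide":[0,-14.5,-21.1],"roll":0,"grip":1},{"slide":[0,-15.5,-23.2],"roll":0,"grip":1},{"slide":[0,-16.4,-25.3],"roll":0,"grip":1},{"slide":[0,-17.3,-27.5],"roll":0,"grip":1},{"slide":[0,-18.1,-29.7],"roll":0,"grip":1},{"slide":[0,-18.9,-31.9],"roll":0,"grip":1},{"slide":[0,-19.6,-34.1],"roll":0,"grip":1},{"slide":[0,-20.3,-36.3],"roll":0,"grip":1},{"slide":[0,-20.9,-38.5],"roll":0,"grip":1},{"slide":[0,-21.5,-40.8],"roll":0,"grip":1}]'
python3 -m creep '[{"slide":[0,0,0],"roll":0,"grip":1},{"slide":[0,0,0],"roll":0,"grip":1},{"slide":[0,0,0],"roll":0,"grip":1},{"slide":[0,0,0],"roll":0,"grip":1}]'
python3 - <<'E'
from h import *
from bench import snapshot
import cv2
go([.5205,.1865,.045],1.446)
cv2.imwrite('pics/w11.png',snapshot('wrist')[:,:,::-1])
a=snapshot('side')[:,:,::-1];cv2.imwrite('pics/s11f.png',a)
cv2.imwrite('pics/s11.png',cv2.resize(a[180:330,230:400],None,fx=4,fy=4))
cv2.imwrite('pics/t11.png',snapshot('top')[:,:,::-1])
E
```

```text
time: 14.6
tool_pos: [0.5845, 0.1788, 0.1048]
ee_rot: [-1.565, 0.002, 1.446]
wrist_force: [-3.7, -4.9, -1.7]
width: 0.0361
time: 14.93
tool_pos: [0.5849, 0.1787, 0.1049]
ee_rot: [-1.566, 0.002, 1.446]
wrist_force: [-2.6, -5.8, -2.2]
width: 0.0358
t 14.93 slide [-0.2 60.2 64.6] roll -0.03 pos [0.5849 0.1787 0.1049] rpy [-1.5662  0.0018  1.4455] w 0.0358 F [-2.6  -5.82 -2.2 ] ydir [-0.005 -0.001 -1.   ]
```

View pics/w11.png

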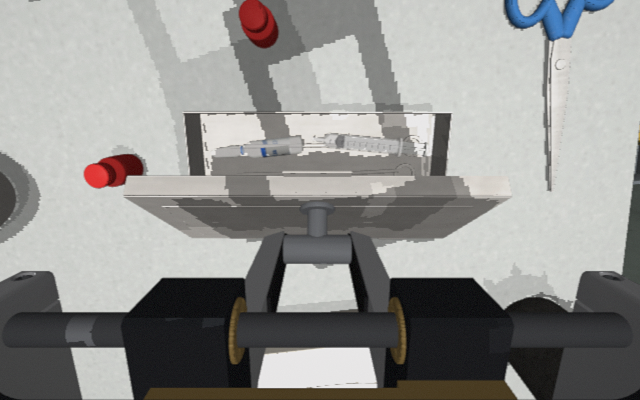

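View pics/s11.png

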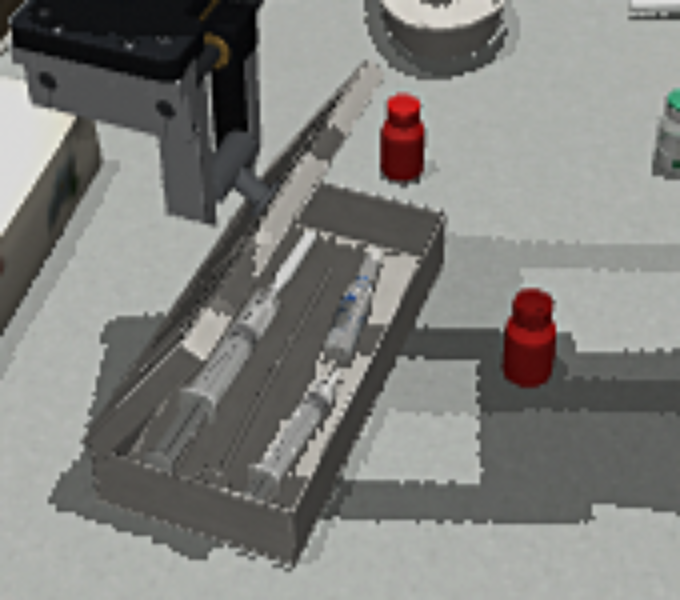

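View pics/t11.png

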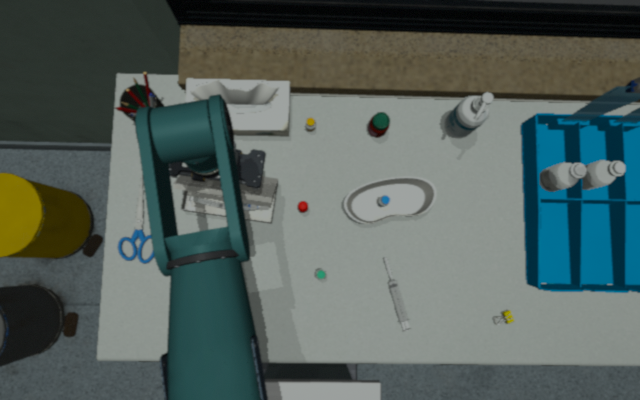

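Run:
```python
from h import *
S=lambda x,y:(230+(x+.5)/4-.5,180+(y+.5)/4-.5)
for w in((126,180),(127,196)):
    for s in((366,63),(380,68)):
        p,e=tri(w,S(*s),'wrist','side')
        H=np.array([.6045,.176,.0365]);d=p-H;u=np.array([np.cos(-.125),np.sin(-.125)]);x=d[:2]@u
        print(p.round(4),e.round(4),'dist',np.hypot(x,d[2]).round(4),'ang',np.degrees(np.arctan2(d[2],-x)).round(1))
```

```text
[0.5352 0.0838 0.1183] 0.0078 dist 0.0998 ang 55.0
[0.5328 0.0787 0.1118] 0.0011 dist 0.0957 ang 51.9
[0.541  0.0768 0.112 ] 0.0001 dist 0.091 ang 56.1
[0.5383 0.073  0.1071] 0.0071 dist 0.0882 ang 53.2
```

Run:
```python
import cv2
a=cv2.imread('pics/w11.png')
l=cv2.resize(a[160:250,110:200],None,fx=4,fy=4,interpolation=cv2.INTER_CUBIC);r=cv2.resize(a[160:250,440:530],None,fx=4,fy=4,interpolation=cv2.INTER_CUBIC)
cv2.imwrite('pics/z11.png',cv2.hconcat([l,r]))
a=cv2.imread('pics/s11f.png');cv2.imwrite('pics/zs11.png',cv2.resize(a[180:300,240:340],None,fx=5,fy=5,interpolation=cv2.INTER_CUBIC))
```

```text
(no output)
```

View pics/z11.png

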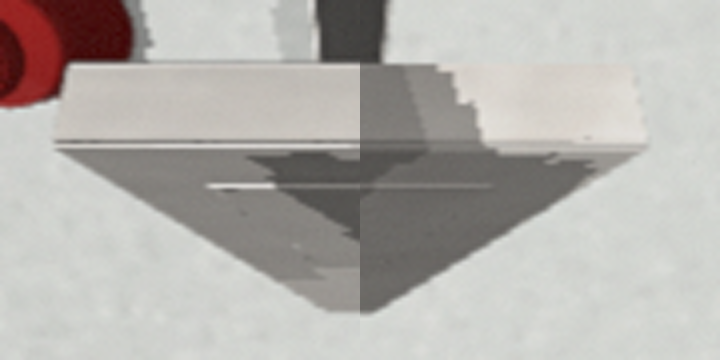

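View pics/zs11.png

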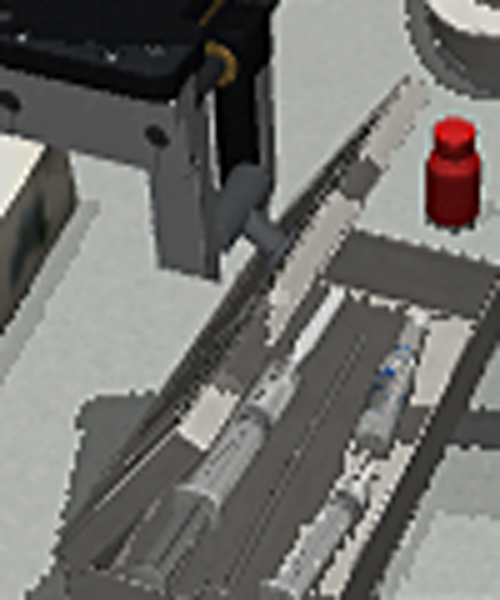

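Run:
```python
from h import *
c=camera_info('wrist');T=np.array(c['cam_to_world'])
H=np.array([.6053,.1758,.0365]);u=np.array([np.cos(-.125),np.sin(-.125)])
def rep(n,p):
    d=p-H;x=d[:2]@u;print(n,p.round(4),'r',np.hypot(x,d[2]).round(4),'ang',np.degrees(np.arctan2(d[2],-x)).round(1)-1.4)
for L in(.2,.203):
    z=c['fx']*L/388.4;q=np.array([(318-c['cx'])/c['fx'],(196-c['cy'])/c['fy'],1])*z
    rep('L%g'%L,T[:3,:3]@q+T[:3,3])
S=lambda x,y:(240+(x+.5)/5-.5,180+(y+.5)/5-.5)
p,e=tri((123.6,196),S(410,78),'wrist','side');rep('tri top e=%.4f'%e,p)
p,e=tri((126.5,176.5),S(428,92),'wrist','side');rep('tri skirt e=%.4f'%e,p)
# intersect wrist ray w/ circle r about hinge axis (edge radius .0995)
o,d=ray('wrist',(318,196))
for r in(.0975,.0995,.102):
    f=lambda s:(np.hypot((o+s*d-H)[:2]@u,(o+s*d-H)[2])-r)
    from scipy.optimize import brentq
    ss=np.linspace(.05,.3,500);v=[f(s) for s in ss]
    for i in range(499):
        if v[i]*v[i+1]<0: rep('circ%g'%r,o+brentq(f,ss[i],ss[i+1])*d)
```

```text
L0.2 [0.5515 0.1813 0.1227] r 0.1018 ang 56.5
L0.203 [0.5521 0.1813 0.1203] r 0.0994 ang 56.0
tri top e=0.0004 [0.5408 0.0739 0.1105] r 0.09 ang 53.9
tri skirt e=0.0017 [0.5317 0.0769 0.1075] r 0.0934 ang 48.0
circ0.0975 [0.5525 0.1812 0.1183] r 0.0975 ang 55.7
circ0.0995 [0.5521 0.1813 0.1204] r 0.0995 ang 56.1
circ0.102 [0.5515 0.1814 0.123 ] r 0.102 ang 56.6
```

The wrist-camera rays give about 56° and the arc kinematics about 58.7°. Both are inside the band, and a small nudge of about 2.7° centres it.

```bash
python3 -m creep '[{"slide":[0,-0.5,-2],"roll":0,"grip":1},{"slide":[0,-1,-4],"roll":0,"grip":1},{"slide":[0,-1,-4],"roll":0,"grip":1},{"slide":[0,-1,-4],"roll":0,"grip":1},{"slide":[0,-1,-4],"roll":0,"grip":1},{"slide":[0,-1,-4],"roll":0,"grip":1},{"slide":[0,-1,-4],"roll":0,"grip":1},{"slide":[0,-1,-4],"roll":0,"grip":1}]'
python3 - <<'E'
from h import *
from bench import snapshot
import cv2
go([.5215,.1867,.0454],1.446)
a=snapshot('wrist')[:,:,::-1];go([.5215,.1867,.0454],1.446)
cv2.imwrite('pics/w12.png',a)
l=cv2.resize(a[160:250,110:200],None,fx=4,fy=4,interpolation=cv2.INTER_CUBIC);r=cv2.resize(a[160:250,440:530],None,fx=4,fy=4,interpolation=cv2.INTER_CUBIC)
cv2.imwrite('pics/z12.png',cv2.hconcat([l,r]))
E
```

```text
time: 15.75
tool_pos: [0.5888, 0.1782, 0.1058]
ee_rot: [-1.566, 0.002, 1.446]
wrist_force: [-2.3, -4.4, -2.1]
width: 0.0356
t 15.75 slide [ 0.1 60.7 67.5] roll -0.03 pos [0.5888 0.1782 0.1058] rpy [-1.566   0.0018  1.4456] w 0.0356 F [-2.29 -4.38 -2.1 ] ydir [-0.005 -0.001 -1.   ]
t 15.8 slide [ 0.1 60.7 67.5] roll -0.03 pos [0.5888 0.1782 0.1058] rpy [-1.566   0.0018  1.4456] w 0.0352 F [-2.38 -5.5  -3.41] ydir [-0.005 -0.001 -1.   ]
```

View pics/z12.png

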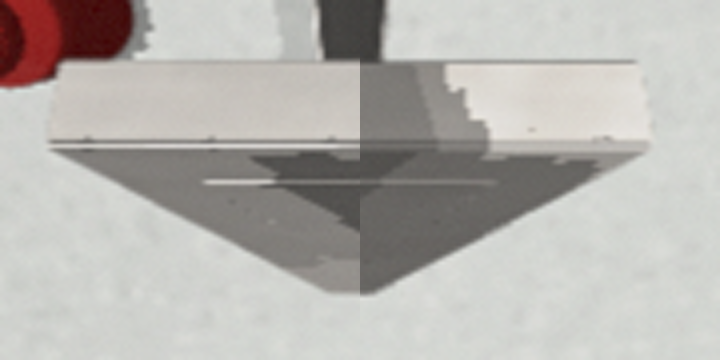

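Run:
```python
from h import *
from scipy.optimize import brentq
H=np.array([.6053,.1758,.0365]);u=np.array([np.cos(-.125),np.sin(-.125)])
o,d=ray('wrist',(318,196));r=.0995
f=lambda s:(np.hypot((o+s*d-H)[:2]@u,(o+s*d-H)[2])-r)
ss=np.linspace(.05,.3,500);v=[f(s) for s in ss]
i=[i for i in range(499) if v[i]*v[i+1]<0][0];p=o+brentq(f,ss[i],ss[i+1])*d-H
print(np.degrees(np.arctan2(p[2],-p[:2]@u))-1.4)
from bench import ticket
print(ticket.close_job())
```

```text
58.52109967462951
the job is handed in; nothing more can be done
None
```

I moved the blue-capped vial from the lid into the kidney dish and let go of it while the case was still shut. I then gripped the T-handle by its two ends, raised the lid to about 60°, and handed the job in at about 15.8 s with the fingers still holding it.

**Lid angle:** two estimates disagreed slightly, but both lie within 52–68°. The wrist-camera ray gave about 58.5°, and the arm's arc gave about 61°. Before the last small raise of about 2.7°, a rougher two-view estimate read lower, at 48–54°. I gave it little weight because its distance from the hinge came out 6–10 mm short.

**Hold:** the grip width was 35–36 mm on the 36 mm bar, the wrist force was about 5–7 N, and the arm was steady.

**Dish and bystanders:** the last top picture, taken just before that final raise, showed the vial standing in the dish. The dish and the bystanders appeared where they were at the start; I judged this by eye and did not measure it.

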